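# Stand the chair feet in their matching trays

## Robot

A 6-joint arm with a two-finger parallel gripper is mounted at the origin on the work surface. World frame = base frame: x ahead of the robot, y to its left, z up, the work surface at z = 0. Lengths are in m, angles in rad, forces in N, time in s.
With the tool pointing down it reaches from about 0.35 to 0.775 m from the base axis. Payload 7.3 kg.
Tool frame: the origin (TCP) lies at the centre of the arm's flange, where the gripper is bolted on; the fingertips stand 178 mm ahead of it and the grasp point (between the pads) lies 159 mm ahead of it (tip_extent is the distance from the TCP to the fingertips, in m); z points along the fingers, y is the line along which they close (so a half turn about z gives the same grasp; the last joint's range is limited). The gripper opens to 92 mm and grips with 3 to 60 N. Pads are 19 mm wide; open, the fingers measure 130 mm over their backs; the gripper's body (75 mm by 190 mm) begins 47 mm behind the grasp point.
Start: joints at [-1.485, 0.342, 1.524, -0, 1.275, -0.146], TCP at [0.121, -0.511, 0.405] pointing down, gripper open.
Joint ranges: [-2.53, 2.53], [-0.77, 2.02], [0.04, 2.7], [-1, 4.14], [0.28, 2.66], [-3.11, 3.11]. Speed limits (rad/s): [2.57, 2.57, 3.14, 3.14, 3.14, 3.14].

## Interface

Orientations are given as [roll, pitch, yaw] about the fixed x, y, z axes, in that order (R = Rz(yaw) Ry(pitch) Rx(roll)).
In Python, from cell import * gives the robot as it stands.
- The arm moves only by the tool arm_command, never from a script. Its arguments are lists of equal length, an entry for each row: "xyz": the shift along the world's x, y, z in mm, a list of three; "spin": the turn about the world's z in degrees. In form: {"xyz": [[tx, ty, tz], ...], "spin": [spin, ...]}. A call has 1 to 20 rows; each row shifts and turns the commanded pose from where the row before left it; what a row does not reach is not made up. A row lasts 1/10 s, in which the tool goes at most 50 mm and 8.59 degrees, less where a joint would pass 70% of its speed; a pose out of reach is approached as far as the arm can. A call with a gripper value outside its range is refused whole. "jaw" is the opening, from -1 (shut) to 1 (fully open), set as the call begins (left out, the last holds). The fingers move at their own pace and stop on an object; "squeeze" is the grip in N (left out, the last holds). Time passes only in rows, so rows that do not move let the fingers close. It gives the time, the measured TCP pose, the force, the opening and the grip force at its end, in the units of the state.
- observe(): the state, without advancing time (a new reading comes with each control period).
- read_camera(name): name is "side" or "top"; returns a dict with "img" (420x560x3 uint8, red, green, blue), "depth" (420x560 float32, m along the optical axis (not along the pixel's ray), 0 where there is no reading), "fx", "fy", "cx", "cy" (pixels), "dist_coeffs" ([k1, k2, p1, p2, k3] as OpenCV has them; the pictures are not rectified), "world_from_camera" (4x4, takes a point from camera to world coordinates). Camera axes: x right, y up, looking along -z (the intrinsics and any distortion apply to the point x, -y, -z); pixel columns grow to the right and rows downward; lengths in m; the calibration is good to about 2 mm. A picture is of the moment at which its call begins.
- hand_in(): hands the job in; it is judged then, once.
The state is a dict: "time": time; "qpos": joint angles; "qvel": joint speeds; "joint_efforts": joint torques, N m; "tool_pos": TCP position; "tool_rot": TCP orientation; "contact_force": force on the tool from outside, world axes, zero at the start; "torque": the same for the moment, N m; "opening": finger opening in m; "grip_force": force on a finger pad.
Only numpy, scipy, OpenCV 4.12 (cv2) and the standard library are available. Lean on these libraries where they do the work, as an engineer would, in place of code of your own. Each camera call takes 0.05 s, during which the arm holds its last target. There are 200 camera calls.

## Task

Four wooden furniture feet taken off for re-upholstery stand loose on the bench. Stand each one upright in the felt-lined tray that matches its shape and size, flat on the tray's floor inside the lip, with the square and the oblong foot lined up with the sides of their trays. Leave the hammer and the jar where they are.

Things in the scene. Friction and masses are not known exactly. Their poses are not given: they have to be found in the camera images.
- bun_foot: Bun foot: a squat round furniture foot, 60 mm across (straight sides from 13 to 40 mm up, narrower at top and bottom), 48 mm tall. A steel screw stud, 8 mm thick, stands 22 mm up from the middle of its top; its wood top is 48 mm above the underside. Loose, dark brown wood, stands upright on the bench at the start. Origin: centre of the underside; z up.
- slim_foot: Slim foot: a tall thin round furniture foot, 36 mm across, 80 mm tall, with a thin brass band near its top. A steel screw stud, 8 mm thick, stands 22 mm up from the middle of its top; its wood top is 80 mm above the underside. Loose, dark brown wood, stands upright on the bench at the start. Origin: centre of the underside; z up.
- square_foot: Square foot: a block furniture foot, 46 x 46 mm in plan, 55 mm tall. A steel screw stud, 8 mm thick, stands 22 mm up from the middle of its top; its wood top is 55 mm above the underside. Loose, dark brown wood, stands upright on the bench at the start. Origin: centre of the underside; z up. x and y square to its sides.
- oblong_foot: Oblong foot: a block furniture foot, 90 mm long (its x) by 36 mm wide (its y), 44 mm tall. A steel screw stud, 8 mm thick, stands 22 mm up from the middle of its top; its wood top is 44 mm above the underside. Loose, dark brown wood, stands upright on the bench at the start. Origin: centre of the underside; z up.
- bun_tray: Large round tray for the bun foot: round recess 80 mm across inside the lip, 98 mm outside. Pale wood tray with a grey felt floor, fixed to the bench: the floor is 5 mm above the bench, the lip around it is 9 mm thick and rises to 11 mm above the bench. Origin: centre of the underside, on the bench; z up.
- slim_tray: Small round tray for the slim foot: round recess 56 mm across inside the lip, 74 mm outside. Pale wood tray with a grey felt floor, fixed to the bench: the floor is 5 mm above the bench, the lip around it is 9 mm thick and rises to 11 mm above the bench. Origin: centre of the underside, on the bench; z up.
- square_tray: Square tray for the square foot: recess 66 x 66 mm inside the lip, 84 x 84 mm outside. Pale wood tray with a grey felt floor, fixed to the bench: the floor is 5 mm above the bench, the lip around it is 9 mm thick and rises to 11 mm above the bench. Origin: centre of the underside, on the bench; z up. x and y square to its sides.
- oblong_tray: Oblong tray for the oblong foot: recess 110 mm (its x) by 56 mm (its y) inside the lip, 128 x 74 mm outside. Pale wood tray with a grey felt floor, fixed to the bench: the floor is 5 mm above the bench, the lip around it is 9 mm thick and rises to 11 mm above the bench. Origin: centre of the underside, on the bench; z up.
- hammer: Bystander: a hammer, 260 mm long, lying on the far side of the bench. Origin near its middle; x along the handle towards the head. Leave alone.
- tack_jar: Bystander: a closed amber glass jar, 64 mm across, 85 mm tall, standing on the far side of the bench. Origin: centre of its underside. Leave alone.
Not all that is in view belongs to the job. What is shaped like the bun_foot but blue or red is not meant.

How it is judged:
By the outcome, as a careful person would: the job done as asked, in the order asked, and still so for the second after the job is handed in, with the robot touching nothing.
It also fails if it takes over 115 s, if anything falls off the work surface, if the arm or the gripper's body presses on something with over 40 N, if the wrist force passes 120 N, or if a joint passes its speed limit or range.

## Working session

There is one attempt and no reset: what is moved stays moved. The work goes in short steps, Python scripts to look and compute and a tool call to move; the robot and the scene stay as the last step left them, time stands still between calls to the robot, and variables do not carry over. Pictures are saved under pics/ and viewed, at most 14 in all, crops included, and the job is handed in when it is done.

Besides the shell and the picture viewer there is one more tool, called as name(argument=value, ...), one argument or row to a line, values as JSON. arm_command: Moves the arm, as the interface text tells. Its arguments: {"type":"object","properties":{"xyz":{"type":"array","items":{"type":"array","items":{"type":"number"}}},"spin":{"type":"array","items":{"type":"number"}},"jaw":{"type":"number"},"squeeze":{"type":"number"}},"required":["xyz","spin"]}

```bash
mkdir -p pics; ls; python3 - <<'E'
from cell import *
import cv2, numpy as np, pickle
d={}
for n in("top","side"):
    c=read_camera(n); d[n]=c
    cv2.imwrite(f"pics/{n}0.png",c["img"][:,:,::-1])
    print(n,c["fx"],c["fy"],c["cx"],c["cy"],c["dist_coeffs"],np.round(c["world_from_camera"],3).tolist())
pickle.dump(d,open("f0.pkl","wb"))
s=observe();print(s["tool_pos"],s["tool_rot"],s["opening"],s["time"])
E
```

```text
pics
top 445.9697879256116 445.9697879256116 275.6589890974174 211.9917650728554 [-0.10818754  0.          0.          0.          0.        ] [[-0.044, 0.978, -0.202, 0.348], [-0.999, -0.043, 0.01, 0.003], [0.002, 0.202, 0.979, 1.289], [0.0, 0.0, 0.0, 1.0]]
side 514.0452914269222 514.0452914269222 282.5424542485289 207.86385011533469 [-0.14324948  0.          0.          0.          0.        ] [[-0.992, 0.092, -0.09, 0.476], [-0.129, -0.682, 0.72, 0.83], [0.005, 0.726, 0.688, 0.841], [0.0, 0.0, 0.0, 1.0]]
[ 0.12061711 -0.51084552  0.40412514] [-3.14029225e+00 -1.50517045e-04  2.31809780e-01] 0.09168778637946223 0.1
```

View pics/top0.png

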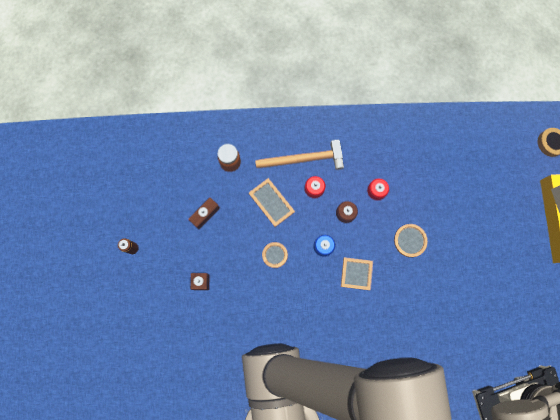

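View pics/side0.png

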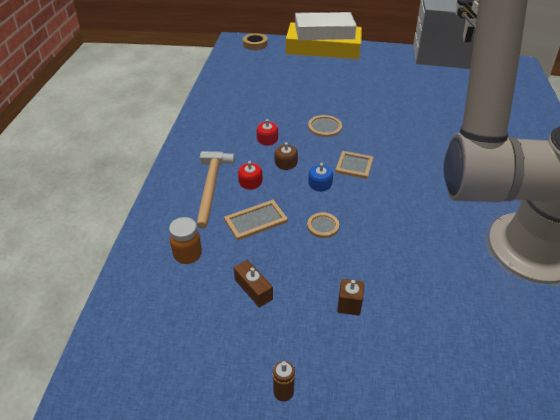

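The top view shows the slim foot at (126,245), oblong foot (204,212), square foot (199,282) and bun foot (347,211). The trays are oblong (272,202), small round (275,255), square (357,274) and large round (411,240). Bun-shaped candidates are red (315,186), red (379,188), blue (325,245) and brown (347,211), which is (286,154) in the side view. Only the brown one fits "dark brown wood". I'll confirm that in an enlarged crop.

```bash
cat > h.py <<'E'
import numpy as np, cv2
def ray(c,uv):
    K=np.array([[c["fx"],0,c["cx"]],[0,c["fy"],c["cy"]],[0,0,1]])
    p=cv2.undistortPoints(np.float64(uv).reshape(-1,1,2),K,np.array(c["dist_coeffs"]))[:,0]
    T=np.array(c["world_from_camera"]); d=np.c_[p[:,0],-p[:,1],-np.ones(len(p))]@T[:3,:3].T
    return T[:3,3],d
def plane(c,uv,z):
    o,d=ray(c,uv); return o+d*((z-o[2])/d[:,2])[:,None]
def tri(c1,u1,c2,u2):
    o1,d1=ray(c1,u1);o2,d2=ray(c2,u2);d1=d1[0];d2=d2[0]
    t=np.linalg.lstsq(np.c_[d1,-d2],o2-o1,rcond=None)[0]
    a=o1+t[0]*d1;b=o2+t[1]*d2
    return (a+b)/2,np.linalg.norm(a-b)
def blob(m,near):
    n,l,s,ce=cv2.connectedComponentsWithStats(m.astype(np.uint8)); 
    i=[k for k in range(1,n) if s[k,4]>=6]
    k=min(i,key=lambda k:np.hypot(*(ce[k]-near))); return l==k,ce[k]
E
python3 - <<'E'
import pickle,cv2,numpy as np
from h import *
d=pickle.load(open("f0.pkl","rb"));T,S=d["top"],d["side"]
def crop(c,x,y,w=66,k=4):
    return cv2.resize(c["img"][y-w//2:y+w//2,x-w//2:x+w//2,::-1],None,fx=k,fy=k,interpolation=cv2.INTER_NEAREST)
cv2.imwrite("pics/crops.png",np.vstack([np.hstack([crop(T,347,211),crop(T,204,212),crop(T,199,282)]),np.hstack([crop(S,286,154),crop(S,253,283),crop(S,351,297)])]))
# trays: tan ring outer + felt inner ; colours
tr={"oblong":((272,202),(256,219)),"slim":((275,255),(323,224)),"square":((357,274),(355,164)),"bun":((411,240),(325,125))}
for n,(a,b) in tr.items():
    cc=[]
    for c,u in((T,a),(S,b)):
        hsv=cv2.cvtColor(c["img"],cv2.COLOR_RGB2HSV).astype(int)
        felt=(hsv[...,1]<110)&(hsv[...,2]>50)&(hsv[...,2]<170)
        m,ce=blob(felt,u); cc.append(ce)
        cn=cv2.findContours(m.astype(np.uint8),0,2)[0]; cn=max(cn,key=cv2.contourArea)[:,0].astype(float)
        P=plane(c,cn,.008)[:,:2]
        r=cv2.minAreaRect((P*1000).astype(np.float32)); 
        tan=(hsv[...,0]<25)&(hsv[...,1]>70)&(hsv[...,2]>130)
        m2,c2=blob(tan,u);cn=max(cv2.findContours(m2.astype(np.uint8),0,2)[0],key=cv2.contourArea)[:,0].astype(float)
        r2=cv2.minAreaRect((plane(c,cn,.011)[:,:2]*1000).astype(np.float32))
        print(n,m.sum(),np.round(ce,1),np.round(np.hstack(r),1),"outer",np.round(np.hstack(r2),1))
    print("  tri",np.round(tri(T,cc[0],S,cc[1])[0]*1000,1))
E
```

```text
oblong 641 [271.3 201.9] [644.    1.6 109.2  54.1  35.3] outer [641.9   1.4 126.5  73.1  35.2]
oblong 751 [254.9 218.4] [642.8   1.1 108.8  52.9  35.2] outer [642.4   2.6 127.8  73.9  35. ]
  tri [643.4   1.2   7.4]
slim 261 [274.5 254.3] [487.2  -1.4  49.   49.1  87.5] outer [4.857e+02 2.000e-01 6.900e+01 6.920e+01 8.720e+01]
slim 306 [322.8 224.2] [486.3  -0.9  50.6  53.8  72.3] outer [487.8   0.7  70.5  71.2   3. ]
  tri [487.4  -1.4   7.1]
square 489 [356.6 273.5] [ 422.  -234.2   64.    64.4   80.6] outer [ 421.8 -232.9   82.5   83.1   80.5]
square 631 [354.2 163.6] [ 422.3 -231.3  105.6   90.    80.6] outer [ 421.6 -231.5   83.4   83.1   80.2]
  tri [ 421.7 -234.3    7. ]
bun 521 [410.5 240.1] [ 509.9 -400.9   74.7   74.7   84.5] outer [ 510.7 -400.1   92.5   94.8   84.6]
bun 578 [324.6 125.7] [ 510.3 -398.3  101.   115.8    8.1] outer [ 510.1 -397.    94.6   93.8   64.2]
  tri [ 510.6 -402.     3.8]
```

View pics/crops.png

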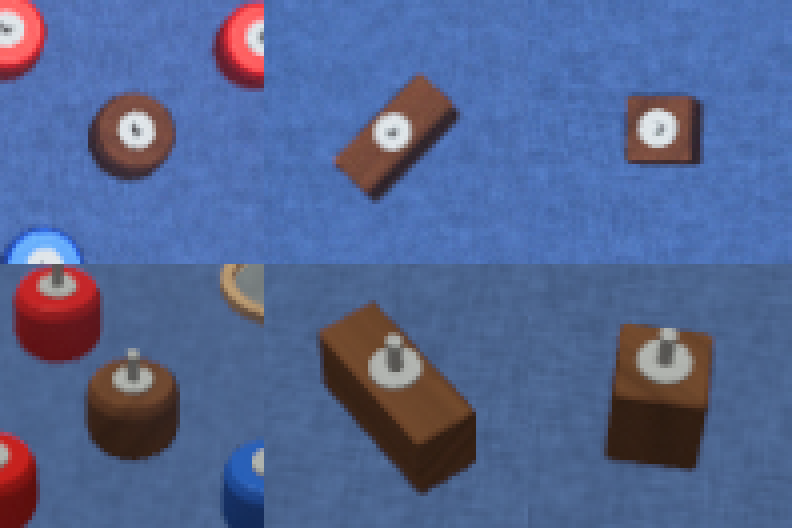

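The crop confirms it: the centre bun (347,211) is dark brown, and its neighbours are red and blue. The oblong and square feet are clear too. Next I'll measure the foot centres, heights and angles.

```bash
python3 - <<'E'
import pickle
from h import *
d=pickle.load(open("f0.pkl","rb"));T,S=d["top"],d["side"]
ft={"bun":((347,211),(286,153),.048),"slim":((124,244),(284,371),.08),"square":((198,281),(352,289),.055),"oblong":((203,212),(253,275),.044)}
k=cv2.getStructuringElement(cv2.MORPH_ELLIPSE,(5,5))
for n,(a,b,z) in ft.items():
    cc=[]
    for c,u in((T,a),(S,b)):
        hsv=cv2.cvtColor(c["img"],cv2.COLOR_RGB2HSV).astype(int)
        w=((hsv[...,1]<70)&(hsv[...,2]>120)).astype(np.uint8)
        if c is T: w=cv2.morphologyEx(w,cv2.MORPH_CLOSE,k)
        else: w=cv2.morphologyEx(w,cv2.MORPH_CLOSE,k); w=cv2.morphologyEx(w,cv2.MORPH_OPEN,np.ones((5,7),np.uint8))
        m,ce=blob(w,u);cc.append(ce)
        ys,xs=np.nonzero(m)
        print(n,m.sum(),np.ptp(xs)+1,np.ptp(ys)+1,np.round(ce,1),"plane",np.round(plane(c,ce,z)[0]*1000,1))
        h=hsv[...,0]; br=((h<20)|(h>170))&(hsv[...,1]>90)
        v=hsv[...,2]
        if c is T:
            for th in (60,80,95):
                mm=((br&(v>th))|w.astype(bool)).astype(np.uint8)
                l=cv2.connectedComponents(mm)[1]; m2=l==l[int(round(ce[1])),int(round(ce[0]))]
                cn=max(cv2.findContours(m2.astype(np.uint8),0,2)[0],key=cv2.contourArea)[:,0].astype(float)
                r=cv2.minAreaRect((plane(c,cn,z)[:,:2]*1000).astype(np.float32)); print("   top",th,np.round(np.hstack(r),1))
    p,e=tri(T,cc[0],S,cc[1]); print("  tri",np.round(p*1000,1),round(e*1000,1))
E
```

```text
bun 80 10 11 [347.6 210.1] plane [ 600.  -215.1   48. ]
   top 60 [ 599.2 -213.3   51.7   49.8   85.8]
   top 80 [ 599.1 -213.5   51.5   49.6   87.5]
   top 95 [ 599.1 -214.7   48.8   49.8   85.8]
bun 45 9 5 [286. 149.] plane [ 599.2 -218.    48. ]
  tri [ 599.2 -214.6   50.6] 0.7
slim 83 10 14 [122.8 244.1] plane [525.1 416.5  80. ]
   top 60 [523.  413.7  37.5  32.4   8.2]
   top 80 [523.6 414.5  36.5  31.1   1. ]
   top 95 [523.6 414.5  36.5  31.1   1. ]
slim 189 16 14 [283.5 369.3] plane [524.6 413.6  80. ]
  tri [524.5 415.4  83.3] 0.1
square 84 11 10 [197.9 280.5] plane [419.  212.6  55. ]
   top 60 [417.7 211.1  42.4  38.4  87.8]
   top 80 [417.7 211.1  42.4  38.4  87.8]
   top 95 [417.7 211.1  42.4  38.4  87.8]
square 115 13 10 [351.9 287.6] plane [418.2 210.3  55. ]
  tri [418.6 212.2  57.5] 0.5
oblong 82 10 10 [202.7 211.4] plane [615.3 198.5  44. ]
   top 60 [614.4 196.7  33.3  87.1  44. ]
   top 80 [614.4 196.8  33.3  87.1  44. ]
   top 95 [615.2 197.5  31.4  87.   43.8]
oblong 101 12 9 [252.4 275. ] plane [614.8 195.9  44. ]
  tri [614.5 198.1  46.9] 0.4
```

arm_command(
  xyz=[
    [32,20,-4],
    [32,20,-4],
    [32,20,-4],
    [32,20,-4],
    [32,20,-4],
    [32,20,-4],
    [32,20,-4],
    [32,20,-4],
    [32,20,-4],
    [32,20,-4],
    [32,20,-4],
    [32,20,-4],
    [32,20,-4],
    [32,20,-4],
    [30,17,-4],
    [0,0,0],
    [0,0,0],
  ],
  spin=[5.5,5.5,5.5,5.5,5.5,5.5,5.5,5.5,5.5,5.5,5.5,5.5,5.5,5.5,4.7,0,0],
  jaw=1,
)

```text
time: 1.8
tool_pos: [0.5988, -0.2134, 0.3437]
tool_rot: [-3.14, -0.001, 1.658]
contact_force: [0.1, -0.0, -0.5]
opening: 0.0916
grip_force: 0.0
```

arm_command(
  xyz=[
    [0,0,-30],
    [0,0,-30],
    [0,0,-30],
    [0,0,-30],
    [0,0,-20],
    [0,0,-12],
    [0,0,0],
    [0,0,0],
  ],
  spin=[0,0,0,0,0,0,0,0],
)

```text
time: 2.6
tool_pos: [0.5986, -0.2146, 0.1937]
tool_rot: [3.14, 0.001, 1.657]
contact_force: [-0.7, -0.1, -0.4]
opening: 0.0921
grip_force: 0.0
```

arm_command(
  xyz=[
    [0,0,0],
    [0,0,0],
    [0,0,0],
    [0,0,0],
    [0,0,0],
    [0,0,0],
    [0,0,0],
    [0,0,0],
    [0,0,0],
    [0,0,0],
  ],
  spin=[0,0,0,0,0,0,0,0,0,0],
  jaw=-1,
  squeeze=20,
)

```text
time: 3.6
tool_pos: [0.5988, -0.2139, 0.1931]
tool_rot: [3.141, 0.0, 1.658]
contact_force: [0.2, 0.3, 5.0]
opening: 0.0591
grip_force: 20.0
```

arm_command(
  xyz=[
    [0,0,10],
    [0,0,25],
    [0,0,40],
    [0,0,35],
    [-8,-17,0],
    [-16,-34,0],
    [-16,-34,0],
    [-16,-34,0],
    [-16,-34,0],
    [-10,-21,0],
    [-6,-12,0],
    [0,0,0],
    [0,0,0],
  ],
  spin=[0,0,0,0,0,0,0,0,0,0,0,0,0],
)

```text
time: 4.9
tool_pos: [0.5107, -0.3994, 0.3022]
tool_rot: [-3.141, -0.001, 1.658]
contact_force: [-0.0, 0.5, -1.0]
opening: 0.0589
grip_force: 20.0
```

```bash
cat > look.py <<'E'
import sys; from cell import *
from h import *
n=sys.argv[1]; ims=[]
for cam,x,y in (("top",int(sys.argv[2]),int(sys.argv[3])),("side",int(sys.argv[4]),int(sys.argv[5]))):
    c=read_camera(cam); x=np.clip(x,50,510);y=np.clip(y,50,370)
    ims.append(cv2.resize(c["img"][y-50:y+50,x-50:x+50,::-1],None,fx=4,fy=4,interpolation=cv2.INTER_NEAREST))
cv2.imwrite(f"pics/{n}.png",np.hstack(ims)); s=observe(); print(s["tool_pos"],s["tool_rot"][2]*57.296,s["opening"],s["time"],s["contact_force"])
E
python3 look.py bunhold 411 240 325 115
```

```text
[ 0.51128396 -0.39867135  0.30257575] 95.06821516348188 0.058907533707301174 5.0 [ 0.24519313 -0.21080207 -1.95409982]
```

View pics/bunhold.png

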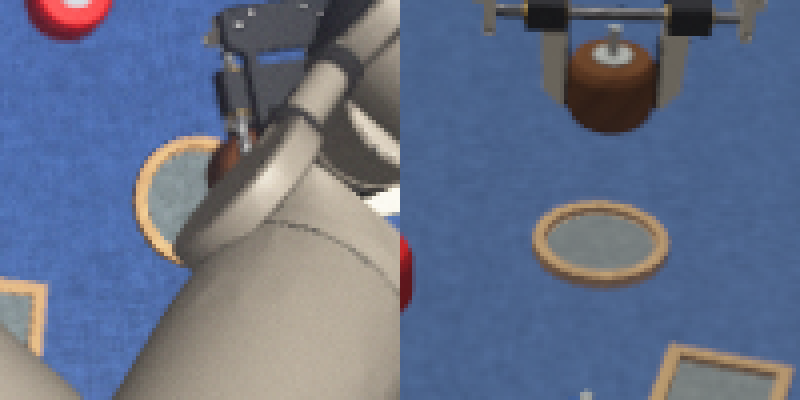

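The side view shows the bun foot upright in the jaws at about (610,85) in the crop, above its tray at (600,240). I'll lower it.

arm_command(
  xyz=[
    [0,0,-25],
    [0,0,-30],
    [0,0,-25],
    [0,0,-12],
    [0,0,-6],
    [0,0,-3],
    [0,0,-2],
    [0,0,0],
    [0,0,0],
  ],
  spin=[0,0,0,0,0,0,0,0,0],
)

```text
time: 5.9
tool_pos: [0.5108, -0.4001, 0.2006]
tool_rot: [3.141, 0.001, 1.658]
contact_force: [-0.3, 0.2, -0.9]
opening: 0.0589
grip_force: 20.0
```

arm_command(
  xyz=[
    [0,0,-1],
    [0,0,-1],
    [0,0,0],
  ],
  spin=[0,0,0],
)

```text
time: 6.2
tool_pos: [0.5107, -0.4001, 0.1981]
tool_rot: [3.141, 0.0, 1.658]
contact_force: [-0.5, 0.1, 1.1]
opening: 0.0591
grip_force: 20.0
```

arm_command(
  xyz=[
    [0,0,0],
    [0,0,0],
    [0,0,0],
    [0,0,0],
    [0,0,0],
    [0,0,0],
  ],
  spin=[0,0,0,0,0,0],
  jaw=1,
)

```text
time: 6.8
tool_pos: [0.5106, -0.4, 0.1977]
tool_rot: [3.142, -0.0, 1.658]
contact_force: [-0.1, 0.2, 0.6]
opening: 0.0918
grip_force: 0.0
```

arm_command(
  xyz=[
    [0,0,10],
    [0,0,30],
    [0,0,40],
    [0,0,32],
    [4,20,0],
    [7,41,0],
    [7,41,0],
    [7,41,0],
    [7,41,0],
    [7,41,0],
    [7,41,0],
    [7,41,0],
    [7,41,0],
    [7,41,0],
    [7,41,0],
    [7,41,0],
    [7,41,0],
    [7,41,0],
    [7,41,0],
    [2,4,0],
  ],
  spin=[0,0,0,0,2.5,2.5,2.5,2.5,2.5,2.5,2.5,2.5,2.5,2.5,2.5,2.5,2.5,2.5,2.5,1.5],
)

```text
time: 8.8
tool_pos: [0.6143, 0.2026, 0.3105]
tool_rot: [3.139, -0.0, 2.345]
contact_force: [-0.2, 0.1, -0.4]
opening: 0.0919
grip_force: 0.0
```

```bash
python3 - <<'E'
from cell import *
from h import *
for n,u in(("top",(411,238)),("side",(325,110))):
    c=read_camera(n);hsv=cv2.cvtColor(c["img"],cv2.COLOR_RGB2HSV).astype(int)
    w=((hsv[...,1]<70)&(hsv[...,2]>120)&(hsv[...,2]<256)).astype(np.uint8)
    w=cv2.morphologyEx(w,cv2.MORPH_CLOSE,np.ones((3,3)))
    m,ce=blob(w,u);print(n,m.sum(),ce,plane(c,ce,.053)[0])
E
python3 look.py bunplaced 411 240 325 115
```

```text
top 80 [415.6125 237.6875] [ 0.51104275 -0.4020574   0.053     ]
side 41 [325.65853659 111.07317073] [ 0.5101898  -0.40210028  0.053     ]
[0.61454956 0.19721568 0.31002452] 133.91996710969428 0.09219453881386294 9.0 [-0.63671766 -0.66529937 -0.00395655]
```

View pics/bunplaced.png

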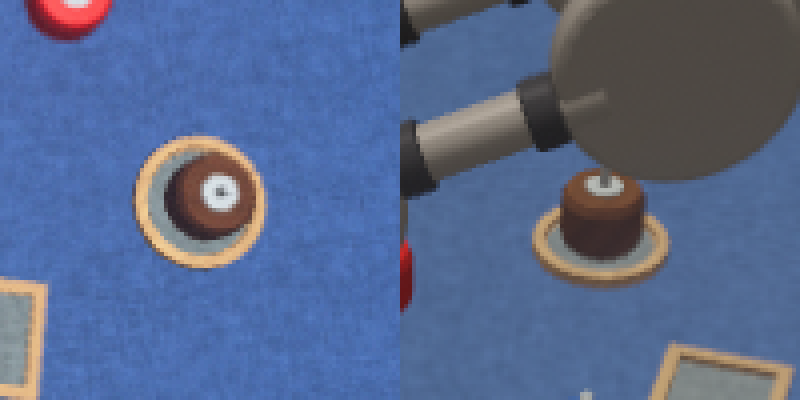

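The bun foot stands upright inside its tray, with its washer at (511,-402) mm. Now the oblong foot.

arm_command(
  xyz=[
    [0,0,-25],
    [0,0,-30],
    [0,0,-30],
    [0,0,-20],
    [0,0,-10],
    [0,0,-5],
    [0,0,0],
    [0,0,0],
  ],
  spin=[0,0,0,0,0,0,0,0],
)

```text
time: 9.8
tool_pos: [0.6151, 0.1978, 0.191]
tool_rot: [3.14, 0.001, 2.338]
contact_force: [0.5, -0.7, -0.1]
opening: 0.0918
grip_force: 0.0
```

arm_command(
  xyz=[
    [0,0,0],
    [0,0,0],
    [0,0,0],
    [0,0,0],
    [0,0,0],
    [0,0,0],
    [0,0,0],
    [0,0,0],
    [0,0,0],
    [0,0,0],
    [0,0,0],
    [0,0,0],
  ],
  spin=[0,0,0,0,0,0,0,0,0,0,0,0],
  jaw=-1,
  squeeze=30,
)

```text
time: 11.0
tool_pos: [0.6146, 0.1981, 0.1897]
tool_rot: [3.142, -0.0, 2.338]
contact_force: [0.5, 0.4, -1.2]
opening: 0.0358
grip_force: 30.0
```

arm_command(
  xyz=[
    [0,0,10],
    [0,0,30],
    [0,0,40],
    [0,0,30],
    [2,-16,0],
    [2,-16,0],
    [2,-16,0],
    [2,-16,0],
    [2,-16,0],
    [2,-16,0],
    [2,-16,0],
    [2,-16,0],
    [3,-17,0],
    [3,-17,0],
    [3,-17,0],
    [3,-17,0],
    [0,0,0],
    [0,0,0],
  ],
  spin=[0,0,0,0,-8.2,-8.2,-8.2,-8.2,-8.2,-8.2,-8.2,-8.2,-8.2,-8.2,-8.2,-8.5,0,0],
)

```text
time: 12.8
tool_pos: [0.6425, 0.0021, 0.3001]
tool_rot: [-3.141, -0.0, 0.618]
contact_force: [-0.5, 0.6, -1.6]
opening: 0.0358
grip_force: 30.0
```

```bash
python3 look.py oblhold 272 202 255 200
```

```text
[0.64243412 0.00285621 0.29996027] 35.46262394033089 0.03561245636207186 12.9 [-0.21982698 -0.30317727 -0.62224548]
```

View pics/oblhold.png

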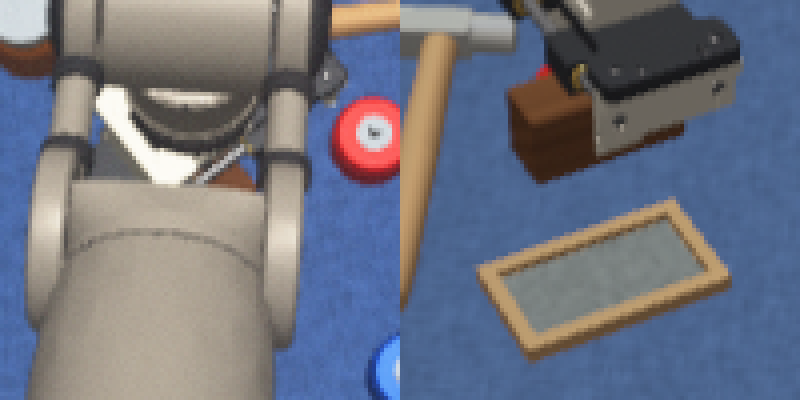

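The side view shows the oblong foot gripped level, its lower edge near (600,165) and parallel to the tray at (605,280).

arm_command(
  xyz=[
    [0,-1,-25],
    [0,0,-30],
    [0,0,-25],
    [0,0,-12],
    [0,0,-6],
    [0,0,-3],
    [0,0,-2],
    [0,0,-1],
    [0,0,0],
    [0,0,0],
  ],
  spin=[0,0,0,0,0,0,0,0,0,0],
)

```text
time: 13.9
tool_pos: [0.6428, 0.001, 0.1963]
tool_rot: [3.141, -0.001, 0.616]
contact_force: [0.2, -0.6, -1.5]
opening: 0.0355
grip_force: 30.0
```

arm_command(
  xyz=[
    [0,0,-1],
    [0,0,-0.5],
    [0,0,0],
  ],
  spin=[0,0,0],
)

```text
time: 14.2
tool_pos: [0.6427, 0.001, 0.1947]
tool_rot: [3.141, -0.0, 0.616]
contact_force: [-0.4, 0.5, 1.5]
opening: 0.036
grip_force: 30.0
```

arm_command(
  xyz=[
    [0,0,0],
    [0,0,0],
    [0,0,0],
    [0,0,0],
    [0,0,0],
    [0,0,0],
    [0,0,0],
  ],
  spin=[0,0,0,0,0,0,0],
  jaw=1,
)

```text
time: 14.9
tool_pos: [0.6426, 0.001, 0.1942]
tool_rot: [3.141, 0.0, 0.616]
contact_force: [1.0, -0.0, -0.1]
opening: 0.0871
grip_force: 0.0
```

arm_command(
  xyz=[
    [0,0,10],
    [0,0,30],
    [0,0,40],
    [0,0,36],
    [-18,17,0],
    [-19,18,0],
    [-19,18,0],
    [-19,18,0],
    [-19,18,0],
    [-19,18,0],
    [-19,18,0],
    [-19,18,0],
    [-19,18,0],
    [-19,18,0],
    [-19,18,0],
    [-16,14,0],
    [0,0,0],
    [0,0,0],
  ],
  spin=[0,0,0,0,4.4,4.4,4.4,4.4,4.4,4.4,4.4,4.4,4.4,4.4,4.4,4.1,0,0],
)

```text
time: 16.7
tool_pos: [0.4189, 0.2121, 0.311]
tool_rot: [3.14, -0.0, 1.532]
contact_force: [0.9, -0.4, -0.9]
opening: 0.0921
grip_force: 0.0
```

```bash
python3 look.py oblplaced 272 202 255 210
```

```text
[0.41937558 0.21161811 0.31066242] 87.68368356042436 0.09168754471902778 16.8 [ 0.73925618 -0.16047128 -0.9017165 ]
```

View pics/oblplaced.png

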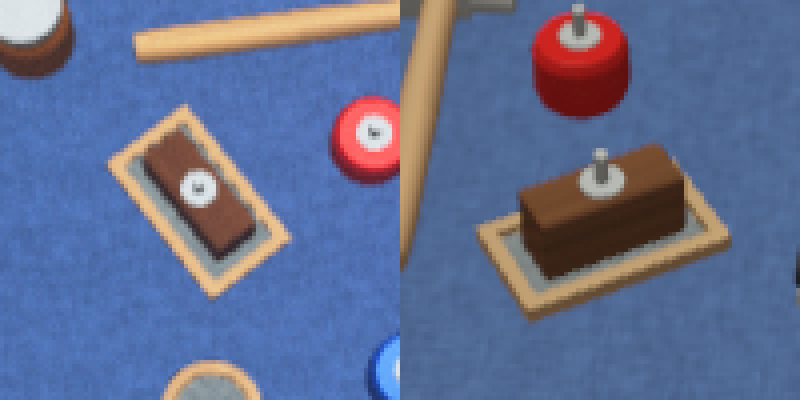

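The oblong foot sits level in its tray, parallel to the sides: (200,190) in the top crop, (600,210) in the side crop. Now the square foot.

arm_command(
  xyz=[
    [0,0,-25],
    [0,0,-30],
    [0,0,-30],
    [0,0,-15],
    [0,0,-8],
    [0,0,-4],
    [0,0,0],
    [0,0,0],
  ],
  spin=[0,0,0,0,0,0,0,0],
)

```text
time: 17.6
tool_pos: [0.4191, 0.212, 0.199]
tool_rot: [3.14, -0.001, 1.532]
contact_force: [0.2, 0.4, -0.8]
opening: 0.0918
grip_force: 0.0
```

arm_command(
  xyz=[
    [0,0,0],
    [0,0,0],
    [0,0,0],
    [0,0,0],
    [0,0,0],
    [0,0,0],
    [0,0,0],
    [0,0,0],
    [0,0,0],
    [0,0,0],
    [0,0,0],
    [0,0,0],
  ],
  spin=[0,0,0,0,0,0,0,0,0,0,0,0],
  jaw=-1,
)

```text
time: 18.8
tool_pos: [0.4186, 0.212, 0.1982]
tool_rot: [3.142, 0.0, 1.532]
contact_force: [-0.3, 0.1, 0.9]
opening: 0.0455
grip_force: 30.0
```

arm_command(
  xyz=[
    [0,0,10],
    [0,0,30],
    [0,0,40],
    [0,0,32],
    [0,-20,0],
    [0,-33,0],
    [0,-33,0],
    [0,-33,0],
    [0,-33,0],
    [1,-33,0],
    [1,-33,0],
    [1,-33,0],
    [0,-33,0],
    [0,-33,0],
    [0,-33,0],
    [0,-33,0],
    [0,-33,0],
    [0,-29,0],
    [0,0,0],
    [0,0,0],
  ],
  spin=[0,0,0,0,-0.5,-0.5,-0.5,-0.5,-0.5,-0.5,-0.5,-0.5,-0.5,-0.5,-0.5,-0.5,-0.5,-0.8,0,0],
)

```text
time: 20.8
tool_pos: [0.4213, -0.2331, 0.3104]
tool_rot: [-3.141, -0.001, 1.403]
contact_force: [0.8, 1.3, -0.4]
opening: 0.0458
grip_force: 30.0
```

```bash
python3 look.py sqhold 357 274 355 150
```

```text
[ 0.421426   -0.23205436  0.31034992] 80.51891991097935 0.045676069790087745 20.9 [-0.31654464 -0.20917624 -0.75905745]
```

View pics/sqhold.png

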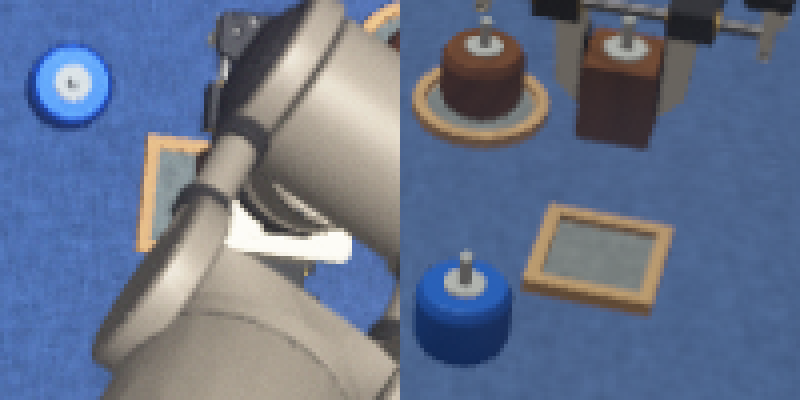

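The side view shows the square foot upright in the jaws at (620,95), above its tray at (598,260). The bun foot is still seated.

arm_command(
  xyz=[
    [0,0,-25],
    [0,0,-30],
    [0,0,-25],
    [0,0,-14],
    [0,0,-6],
    [0,0,-3],
    [0,0,-2],
    [0,0,-1],
    [0,0,0],
    [0,0,0],
  ],
  spin=[0,0,0,0,0,0,0,0,0,0],
)

```text
time: 21.9
tool_pos: [0.4217, -0.233, 0.2047]
tool_rot: [3.141, 0.0, 1.405]
contact_force: [-0.4, -0.0, -1.8]
opening: 0.0457
grip_force: 30.0
```

arm_command(
  xyz=[
    [0,0,-0.5],
    [0,0,-0.5],
    [0,0,0],
  ],
  spin=[0,0,0],
)

```text
time: 22.2
tool_pos: [0.4216, -0.233, 0.2032]
tool_rot: [3.141, 0.0, 1.405]
contact_force: [0.5, -0.7, -1.8]
opening: 0.0459
grip_force: 30.0
```

arm_command(
  xyz=[
    [0,0,0],
    [0,0,0],
    [0,0,0],
    [0,0,0],
    [0,0,0],
    [0,0,0],
    [0,0,0],
  ],
  spin=[0,0,0,0,0,0,0],
  jaw=1,
)

```text
time: 22.9
tool_pos: [0.4216, -0.2329, 0.2032]
tool_rot: [3.142, 0.0, 1.405]
contact_force: [0.8, 0.1, -0.0]
opening: 0.0912
grip_force: 0.0
```

arm_command(
  xyz=[
    [0,0,10],
    [0,0,30],
    [0,0,40],
    [0,0,28],
    [4,20,0],
    [6.5,41.5,0],
    [6.5,41.5,0],
    [6.5,41.5,0],
    [6.5,41.5,0],
    [6.5,41.5,0],
    [6.5,41.5,0],
    [6.5,41.5,0],
    [6.5,41.5,0],
    [6.5,41.5,0],
    [6.5,41.5,0],
    [6.5,41.5,0],
    [6.5,41.5,0],
    [6.5,41.5,0],
    [6.5,41.5,0],
    [6.5,41.5,0],
  ],
  spin=[0,0,0,0,0,0,0,0,0,0,0,0,0,0,0,0,0,0,0,0],
)

```text
time: 24.9
tool_pos: [0.5229, 0.4113, 0.3121]
tool_rot: [3.141, -0.0, 1.405]
contact_force: [-0.4, -0.5, -0.4]
opening: 0.0921
grip_force: 0.0
```

arm_command(
  xyz=[
    [1,5.5,0],
    [0,0,0],
    [0,0,0],
  ],
  spin=[0,0,0],
)

```text
time: 25.2
tool_pos: [0.524, 0.4141, 0.3114]
tool_rot: [-3.141, 0.001, 1.404]
contact_force: [-0.1, -0.4, -0.2]
opening: 0.0919
grip_force: 0.0
```

```bash
python3 look.py sqplaced 357 274 355 150
```

```text
[0.52430341 0.41363596 0.31162648] 80.39789618480006 0.09201018876302158 25.3 [-0.39815393  0.3409579  -0.56036954]
```

View pics/sqplaced.png

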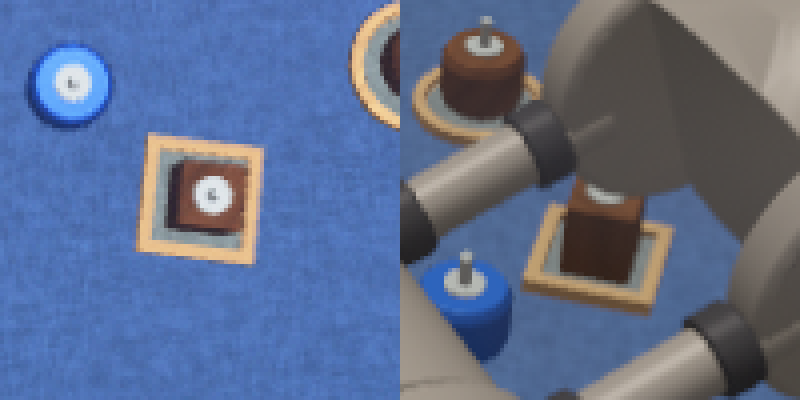

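The square foot stands in its tray at (212,195) in the top crop, with its edges parallel to the lip. Now the slim foot.

arm_command(
  xyz=[
    [0,1,-25],
    [0,0,-30],
    [0,0,-20],
    [0,0,-9],
    [0,0,-4],
    [0,0,0],
    [0,0,0],
  ],
  spin=[0,0,0,0,0,0,0],
)

```text
time: 26.0
tool_pos: [0.5246, 0.4161, 0.2246]
tool_rot: [3.14, -0.001, 1.404]
contact_force: [0.3, -0.1, -0.1]
opening: 0.0919
grip_force: 0.0
```

arm_command(
  xyz=[
    [0,0,0],
    [0,0,0],
    [0,0,0],
    [0,0,0],
    [0,0,0],
    [0,0,0],
    [0,0,0],
    [0,0,0],
    [0,0,0],
    [0,0,0],
    [0,0,0],
    [0,0,0],
  ],
  spin=[0,0,0,0,0,0,0,0,0,0,0,0],
  jaw=-1,
  squeeze=20,
)

```text
time: 27.2
tool_pos: [0.5241, 0.416, 0.2232]
tool_rot: [-3.142, 0.0, 1.405]
contact_force: [0.5, 0.1, -0.5]
opening: 0.0355
grip_force: 20.0
```

arm_command(
  xyz=[
    [0,0,10],
    [0,0,25],
    [0,0,35],
    [0,0,30],
    [-1,-8,0],
    [-2,-24,0],
    [-3,-34,0],
    [-3,-34,0],
    [-3,-34,0],
    [-3,-34,0],
    [-3,-34,0],
    [-3,-34,0],
    [-3,-34,0],
    [-3,-34,0],
    [-3,-34,0],
    [-3,-34,0],
    [-3,-25,0],
    [-2,-13,0],
    [-1,-6,0],
    [0,0,0],
  ],
  spin=[0,0,0,0,0,0,0,0,0,0,0,0,0,0,0,0,0,0,0,0],
)

```text
time: 29.2
tool_pos: [0.485, -0.0001, 0.3232]
tool_rot: [-3.142, -0.0, 1.404]
contact_force: [0.9, 0.6, -0.8]
opening: 0.0357
grip_force: 20.0
```

```bash
python3 look.py slhold 275 255 323 200
```

```text
[0.48516315 0.00078945 0.32321494] 80.5146280700198 0.03514382891252868 29.3 [-0.31549548 -0.14509773 -0.0974717 ]
```

View pics/slhold.png

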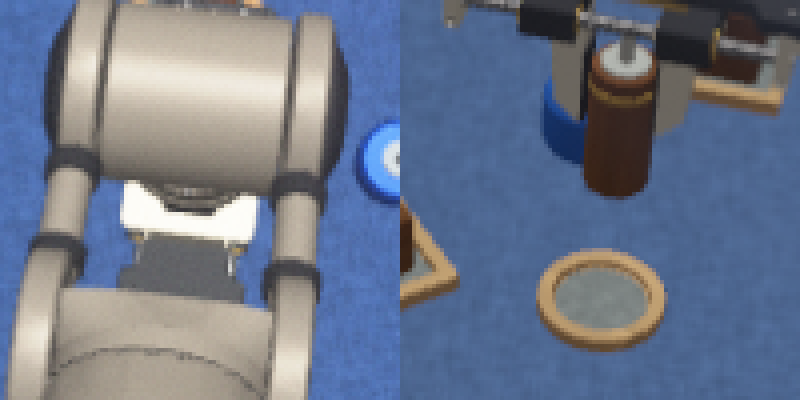

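The slim foot hangs upright at (620,120) in the side crop, above its tray at (600,300).

arm_command(
  xyz=[
    [1.5,-1,-25],
    [0,0,-25],
    [0,0,-20],
    [0,0,-12],
    [0,0,-6],
    [0,0,-3],
    [0,0,-2],
    [0,0,0],
    [0,0,0],
  ],
  spin=[0,0,0,0,0,0,0,0,0],
)

```text
time: 30.2
tool_pos: [0.4868, -0.0009, 0.2308]
tool_rot: [3.14, -0.0, 1.405]
contact_force: [-0.2, -0.2, -0.0]
opening: 0.0356
grip_force: 20.0
```

arm_command(
  xyz=[
    [0,0,-1],
    [0,0,-0.5],
    [0,0,0],
  ],
  spin=[0,0,0],
)

```text
time: 30.5
tool_pos: [0.4866, -0.001, 0.2288]
tool_rot: [3.141, 0.0, 1.405]
contact_force: [0.1, 1.2, -0.4]
opening: 0.0358
grip_force: 20.0
```

arm_command(
  xyz=[
    [0,0,-0.5],
    [0,0,0],
    [0,0,0],
  ],
  spin=[0,0,0],
)

```text
time: 30.8
tool_pos: [0.4866, -0.001, 0.2282]
tool_rot: [3.142, 0.0, 1.405]
contact_force: [0.3, 0.0, -0.5]
opening: 0.0354
grip_force: 20.0
```

arm_command(
  xyz=[
    [0,0,0],
    [0,0,0],
    [0,0,0],
    [0,0,0],
    [0,0,0],
    [0,0,0],
    [0,0,0],
  ],
  spin=[0,0,0,0,0,0,0],
  jaw=1,
)

```text
time: 31.5
tool_pos: [0.4866, -0.001, 0.2283]
tool_rot: [3.141, 0.0, 1.405]
contact_force: [-0.1, 0.3, 0.3]
opening: 0.087
grip_force: 0.0
```

arm_command(
  xyz=[
    [0,0,10],
    [0,0,30],
    [0,0,40],
    [0,0,40],
    [0,20,10],
    [-5,40,0],
    [-5,40,0],
    [-5,40,0],
    [-5,40,0],
    [-5,40,0],
    [-5,40,0],
    [-5,40,0],
    [-5,40,0],
    [-5,40,0],
    [-5,40,0],
    [-5,20,0],
    [0,0,0],
  ],
  spin=[0,0,0,0,0,0,0,0,0,0,0,0,0,0,0,0,0],
)

```text
time: 33.2
tool_pos: [0.4303, 0.4414, 0.3585]
tool_rot: [3.142, -0.001, 1.408]
contact_force: [0.3, 0.2, -0.6]
opening: 0.0916
grip_force: 0.0
```

```bash
python3 - <<'E'
from cell import *
from h import *
for n in("top","side"):
    c=read_camera(n);cv2.imwrite(f"pics/end_{n}.png",c["img"][:,:,::-1])
    if n=="top":
        hsv=cv2.cvtColor(c["img"],cv2.COLOR_RGB2HSV).astype(int);h=hsv[...,0]
        w=cv2.morphologyEx(((hsv[...,1]<70)&(hsv[...,2]>150)).astype(np.uint8),cv2.MORPH_CLOSE,np.ones((3,3)))
        br=((h<20)|(h>170))&(hsv[...,1]>90)&(hsv[...,2]>60)&(hsv[...,2]<130)
        for nm,x,y,z in(("square",.4218,-.2325,.06),("oblong",.6425,.0015,.049),("slim",.4868,-.0007,.085)):
            T=np.linalg.inv(c["world_from_camera"]);p=T[:3]@[x,y,z,1]
            K=np.array([[c["fx"],0,c["cx"]],[0,c["fy"],c["cy"]],[0,0,1]])
            u=cv2.projectPoints(np.array([[p[0],-p[1],-p[2]]]),np.zeros(3),np.zeros(3),K,np.array(c["dist_coeffs"]))[0][0,0]
            m,ce=blob(w,u)
            l=cv2.connectedComponents((br|m).astype(np.uint8))[1];m2=l==l[int(round(ce[1])),int(round(ce[0]))]
            cn=max(cv2.findContours(m2.astype(np.uint8),0,2)[0],key=cv2.contourArea)[:,0].astype(float)
            print(nm,np.round(plane(c,ce,z)[0]*1000,1),np.round(np.hstack(cv2.minAreaRect((plane(c,cn,z)[:,:2]*1000).astype(np.float32))),1))
print(observe()["time"])
E
```

```text
square [ 421.4 -233.9   60. ] [ 420.7 -233.3   43.6   42.6   81. ]
oblong [ 6.437e+02 -2.000e-01  4.900e+01] [643.8  -0.7  89.5  39.5  37.5]
slim [483.7   1.2  85. ] [484.3  -1.3  57.   57.1  87.5]
33.3
```

View pics/end_top.png

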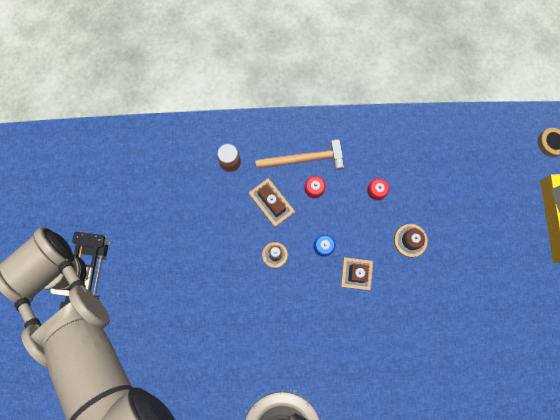

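View pics/end_side.png

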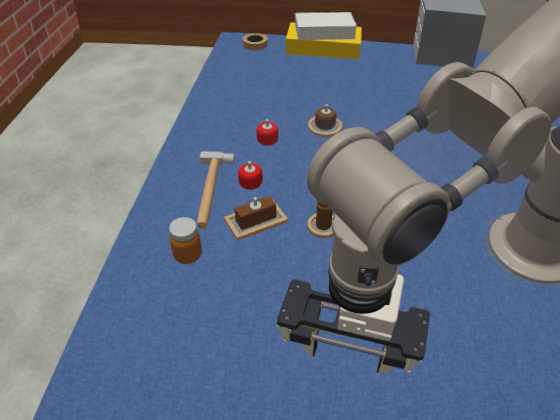

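All four feet stand in their matching trays: the bun foot at (415,239) in the top view, slim (275,253), square (360,273) and oblong (272,199). The hammer and jar haven't moved. The square foot measures 81.0° against its tray's 80.5°, and the oblong foot was released at 35.3° against its tray's 35.2°. I'm handing in.

```bash
python3 -c "from cell import *; print(hand_in())"
```

```text
the job is handed in; nothing more can be done
None
```

All four feet stand upright in their matching trays, the square and oblong ones lined up with their tray sides; the hammer and jar were left alone, and the job is handed in after about 33 s of robot time.

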